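# Dock the press mould under the spring toe

## Task

Put the square plaster press mould on the bed of the green docking jig and slide it, groove end first, along the bed under the overhang until it is fully home and the brass spring toe has clicked down into the mould's groove, then let go. Slide it in gently and stop when you feel it come up against the end stop, without ramming it, and leave the other things on the bench where they are.

Things in the scene. Friction and masses are not known exactly. Their poses are not given: they have to be found in the camera images.
- jig: Docking jig fixed to the bench; origin: centre of its underside, z up, +x = slide-in direction. Base 300 (x) x 150 (y) x 18 mm, flat bed on top. Two steel guide rails 10 mm high, from x = 20 to 140 mm with inner faces at y = +-44.5 mm, flaring outward from x = 20 back to -6 (about 100 mm between them there). Before that the bed is open, x = -150 to -6.
- jig_load (a point): Loading place on the bed's surface, jig x = -75, y = 0, z = 18 mm: a mould laid flat with its origin here is clear of rails and overhang. Axes as the jig. Sliding in takes some 10 to 15 N as the nose wedges the toe up, eases as the toe drops about 2 mm before home, then rises steeply at the hard stop: 5 N more is enough. Over 35 N of all contact on the jig, pressing down included, is ramming.
- jig_mouth (a point): Bed surface below the front edge of the green overhang, jig x = 64 mm. Overhang: x = 64 to 140 mm, 115 mm wide, underside 15 and top 40 mm above the bed, on two posts (x = 98 to 140, |y| = 44.5 to 70.5, 50 mm above the bed).
- jig_home (a point): Nominal place of the mould's origin when fully home (jig x = 50, y = 0, z = 18 mm; mould x along jig x). End stop (nominal face at jig x = 115) and toe (28 mm before it) are set together up to 15 mm nearer or farther along x; the setting is not reported and must be felt, so true home is jig x = 35 to 65. Sideways play +-2.5 mm.
- mould: Press mould, 0.3 to 0.65 kg, loose on the bench. Origin: centre of the plate's underside; z up; +x towards its nose. Light wooden plate 130 (x) x 84 (y) x 12 mm; white plaster block on top towards the rear, with a terracotta round and flower. A dark cross groove 12 mm wide, 5 mm deep, runs over the full width at x = 31 to 43 mm.
- mould_grip (a point): Centre of the plaster block, at mould x = -33, y = 0, z = 29 mm. Block 56 (x) x 54 (y) x 34 mm, from z = 12 to 46 mm: grip it across its y.
- mould_nose (a point): Tip of the mould's nose on its underside, mould x = 65, y = 0, z = 0. The first 12 mm of the nose slope from 7 mm high at the tip to 12 mm; the groove's centre is 28 mm behind the tip.
- toe (a joint): Lift (m) of the brass spring toe: round-nosed bar 8 mm thick, 70 mm across the jig, red knob on its stem above the overhang (to 69 mm above the bed). 0 = down, its tip 8 mm above the bed; about 0.004 while it rides on the mould's plate; back to 0 once it is in the groove. Spring and weight about 3 to 4 N. The plate's nose lifts it by itself.
- round_mould: Bystander: round plaster mould, 84 mm across, 36 mm high; origin under its centre.
- bowl: Bystander: terracotta bowl, 120 mm across, 50 mm high; origin under its centre.
- jar: Bystander: white glazed jar, 66 mm across, 85 mm high; origin under its centre.
- cup: Bystander: blue cup, 70 mm across, 75 mm high; origin under its centre.
- brush: Bystander: brush 200 mm long lying along its x; origin under its middle.
- spatula: Bystander: wooden-handled spatula 260 mm long lying along its x; origin under its middle.
Mind the look-alikes: they are no part of the job. What is shaped like the mould but turquoise is not meant.

How it is judged:
By the outcome, as a careful person would: the job done as asked, in the order asked, and still so for the second after the job is handed in, with the robot touching nothing.
It also fails if it takes over 64 s, if anything falls off the work surface, if the arm or the gripper's body presses on something with over 40 N, if the wrist force passes 120 N, or if a joint passes its speed limit or range.

## Robot

A 6-joint arm with a two-finger parallel gripper is mounted at the origin on the work surface. World frame = base frame: x ahead of the robot, y to its left, z up, the work surface at z = 0. Lengths are in m, angles in degrees, forces in N, time in s.
With the tool pointing down it reaches from about 0.375 to 0.9 m from the base axis. Payload 3.1 kg.
Tool frame: the origin (TCP) lies on the centre line of the jaws, within the pads' length; the fingertips stand 25 mm ahead of it and the grasp point (between the pads) lies 6 mm ahead of it; z points along the fingers, y is the line along which they close (so a half turn about z gives the same grasp; the last joint's range is limited). The gripper opens to 87 mm and grips with 3 to 60 N. Pads are 19 mm wide; open, the fingers measure 117 mm over their backs; the gripper's body (75 mm by 190 mm) begins 51 mm behind the grasp point.
Start: joints at [64.486, 30.224, 82.088, -0, 67.689, -10.227], TCP at [0.165, 0.603, 0.248] pointing down, gripper open.
Joint ranges: [-176.69, 176.69], [-43.24, 126.21], [12.49, 139.97], [-82, 262], [0, 151.66], [-163.58, 163.58]. Speed limits (degrees/s): [159.86, 159.86, 180, 180, 180, 180].

## Interface

Orientations are given as a 3x3 rotation matrix whose columns are the frame's x, y, z axes.
In Python, from rig import read_state, capture, camera_params, hand_in gives the robot as it stands.
- The arm moves only by the tool apply_moves, never from a script. Its argument "rows" is a list of rows, each an object of numbers: "x", "y", "z": the shift along the tool's x, y, z in mm; "rx", "ry", "rz": the turn, a rotation vector about the tool's x, y, z in units of 6 degrees (1.0 is 6 degrees); "claw": the closure in counts, from 0 (fully open) to 255 (shut). A call has 1 to 10 rows; each row is the pose to reach, as a shift and turn from the pose commanded when the call began, along the tool's axes at that moment; what a row does not reach only later rows make up. A row lasts 1/8 s, in which the tool goes at most 62.5 mm and 10.7 degrees, less where a joint would pass 70% of its speed; a pose out of reach is approached as far as the arm can. A call with a gripper value outside its range is refused whole. The fingers move at their own pace and stop on an object; the grip force is fixed at half the most. Time passes only in rows, so rows that repeat a pose let the fingers close. It gives the time, the measured TCP pose, the force, the opening and the grip force at its end, in the units of the state.
- read_state(): the state, without advancing time (a new reading comes with each control period).
- capture(name): name is "scene" or "top" or "wrist"; returns (picture, depth): 420x560x3 uint8, red, green, blue; 420x560 float32, m along the optical axis (not along the pixel's ray), 0 where there is no reading.
- camera_params(name): a dict with "fx", "fy", "cx", "cy" (pixels), "D" ([k1, k2, p1, p2, k3] as OpenCV has them; the pictures are not rectified), "xyz" and "orientation" of the camera in the world. Camera axes: x right, y up, looking along -z (the intrinsics and any distortion apply to the point x, -y, -z); pixel columns grow to the right and rows downward; lengths in m; the calibration is good to about 2 mm. A picture is of the moment at which its call begins: read the wrist's pose just before it. camera_params takes no time and is no camera call; for the wrist camera it gives the pose at the moment of the call.
- hand_in(): hands the job in; it is judged then, once.
The state is a dict: "time_s": time; "joint_positions": joint angles; "qvel": joint speeds; "tau": joint torques, N m; "position": TCP position; "tcp_rot": TCP orientation; "force": force on the tool from outside, world axes, zero at the start; "moment": the same for the moment, N m; "opening": opening from 0.0 (shut) to 1.0 (fully open); "grasp_force": force on a finger pad.
Only numpy, scipy, OpenCV 4.12 (cv2) and the standard library are available. Lean on these libraries where they do the work, as an engineer would, in place of code of your own. Each camera call takes 0.05 s, during which the arm holds its last target. There are 200 camera calls.

## Working session

There is one attempt and no reset: what is moved stays moved. The work goes in short steps, Python scripts to look and compute and a tool call to move; the robot and the scene stay as the last step left them, time stands still between calls to the robot, and variables do not carry over. Pictures are saved under pics/ and viewed, at most 10 in all, crops included, and the job is handed in when it is done.

Besides the shell and the picture viewer there is one more tool, called after ">>>" as a command line: name --argument value ..., lists and objects as JSON in quotes. apply_moves: Moves the arm, as the interface text tells. Its arguments: {"type":"object","properties":{"rows":{"type":"array"}},"required":["rows"]}

```bash
mkdir -p pics; ls
python3 - <<'E'
from rig import *
import cv2,numpy as np
for n in("scene","top"):
    p,d=capture(n); cv2.imwrite(f"pics/{n}0.png",p[...,::-1]); np.savez(f"{n}0.npz",p=p,d=d)
    c=camera_params(n); print({k:np.round(v,4).tolist() for k,v in c.items()})
s=read_state();print(s)
E
```

```text
pics
{'fx': 545.7108, 'fy': 545.7108, 'cx': 279.4234, 'cy': 213.3106, 'D': [-0.2169, 0.0, 0.0, 0.0, 0.0], 'xyz': [1.1251, 0.6032, 1.2356], 'orientation': [[-0.7133, -0.5698, 0.4081], [0.7009, -0.5765, 0.42], [-0.004, 0.5856, 0.8106]]}
{'fx': 535.6515, 'fy': 535.6515, 'cx': 277.5808, 'cy': 204.7754, 'D': [-0.2049, 0.0, 0.0, 0.0, 0.0], 'xyz': [0.2676, -0.0396, 1.415], 'orientation': [[-0.0118, 0.9765, -0.2154], [-0.9999, -0.0121, 0.0003], [-0.0023, 0.2154, 0.9765]]}
{'time_s': 0.1, 'joint_positions': array([ 6.44849888e+01,  3.02732423e+01,  8.21488110e+01, -1.90035628e-03,
        6.76896743e+01, -1.02273064e+01]), 'qvel': array([-0.09647986, -0.07109602, -0.18468646, -0.00181791,  0.12633502,
       -0.00763775]), 'tau': array([ 8.71186830e-05, -4.40988028e+01, -1.77151161e+01,  6.35224278e-02,
        5.33306727e-02, -3.37655672e-05]), 'position': array([0.16450387, 0.60232868, 0.246675  ]), 'tcp_rot': array([[-9.64617220e-01,  2.63653103e-01, -8.12271604e-04],
       [ 2.63654164e-01,  9.64615643e-01, -1.77305094e-03],
       [ 3.16059515e-04, -1.92447426e-03, -9.99998098e-01]]), 'force': array([-0.35453981, -0.4413695 , -0.14650695]), 'moment': array([ 0.02935004,  0.03304223, -0.02495154]), 'grasp_force': 0.0, 'opening': 1.000970414115501}
```

View pics/top0.png

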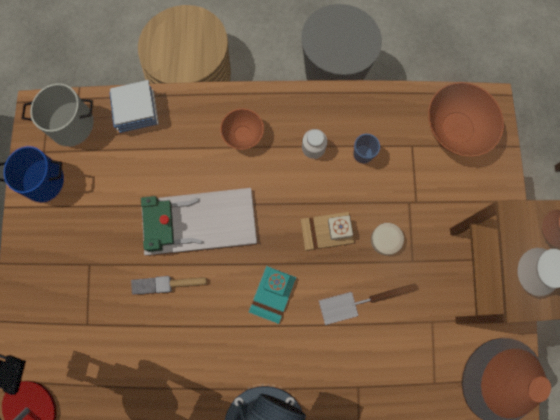

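View pics/scene0.png

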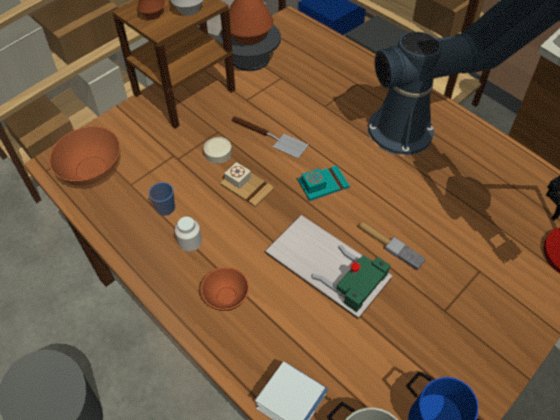

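The top view shows the jig (pale bed at 145–255, 190–252) with its green overhang on the left and red knob at (165,219). There are two mould shapes: the wooden plate with a white block at (328,230), dark groove towards its left end at about x=308, and the turquoise one at (272,294). The first fits the description in colour and material. The turquoise one is the look-alike. Next I'll confirm this in a crop and measure.

```bash
cat > h.py <<'E'
import numpy as np,cv2
from rig import *
def rays(c,uv):
    K=np.array([[c["fx"],0,c["cx"]],[0,c["fy"],c["cy"]],[0,0,1]])
    n=cv2.undistortPoints(np.float64(uv).reshape(-1,1,2),K,np.array(c["D"])).reshape(-1,2)
    return np.c_[n[:,0],-n[:,1],-np.ones(len(n))]@np.array(c["orientation"]).T
def onz(c,uv,z):
    r=rays(c,uv);o=np.array(c["xyz"]);return o+r*((z-o[2])/r[:,2])[:,None]
def proj(c,P):
    q=(np.atleast_2d(P)-np.array(c["xyz"]))@np.array(c["orientation"])
    K=np.array([[c["fx"],0,c["cx"]],[0,c["fy"],c["cy"]],[0,0,1]])
    return cv2.projectPoints((q*[1,-1,-1]).reshape(-1,1,3),np.zeros(3),np.zeros(3),K,np.array(c["D"]))[0].reshape(-1,2)
def rect(c,mask,z):
    """biggest contour cast on plane z -> minAreaRect in world mm: centre, size, angle"""
    k=max(cv2.findContours(mask.astype(np.uint8),cv2.RETR_EXTERNAL,cv2.CHAIN_APPROX_NONE)[0],key=cv2.contourArea)
    P=onz(c,k.reshape(-1,2),z)[:,:2]*1000
    return cv2.minAreaRect(P.astype(np.float32)),k.reshape(-1,2)
E
python3 - <<'E'
from h import *
f=np.load("top0.npz");p=f["p"];c=camera_params("top")
hsv=cv2.cvtColor(p,cv2.COLOR_RGB2HSV)
cv2.imwrite("pics/crop.png",cv2.resize(p[180:320,130:410,::-1],None,fx=2.8,fy=2.8,interpolation=cv2.INTER_CUBIC))
print(hsv[240,220],hsv[220,318],hsv[212,318],hsv[240,330],hsv[225,332],hsv[235,155],hsv[270,320],hsv[219,165])
# quick estimates
for uv,z in([(308,234),.012],[(341,228),.046],[(303,234),.012],[(354,231),.012],[(165,219),.087],[(200,222),.018],[(254,190),.018],[(257,246),.018],[(146,253),.018]):
    print(uv,np.round(onz(c,[uv],z)*1000,1))
E
```

```text
[ 14  17 167] [ 17 109 157] [ 13 127 142] [ 17 102 145] [ 17  47 170] [71 88 96] [ 14 128 137] [  2 185 164]
(308, 234) [[ 496.6 -119.7   12. ]]
(341, 228) [[ 505.7 -204.1   46. ]]
(303, 234) [[ 496.8 -106.5   12. ]]
(354, 231) [[ 502.9 -242.8   12. ]]
(165, 219) [[526.9 247.4  87. ]]
(200, 222) [[531.3 167.3  18. ]]
(254, 190) [[617.2  22.9  18. ]]
(257, 246) [[465.3  15.5  18. ]]
(146, 253) [[448.8 311.3  18. ]]
```

View pics/crop.png

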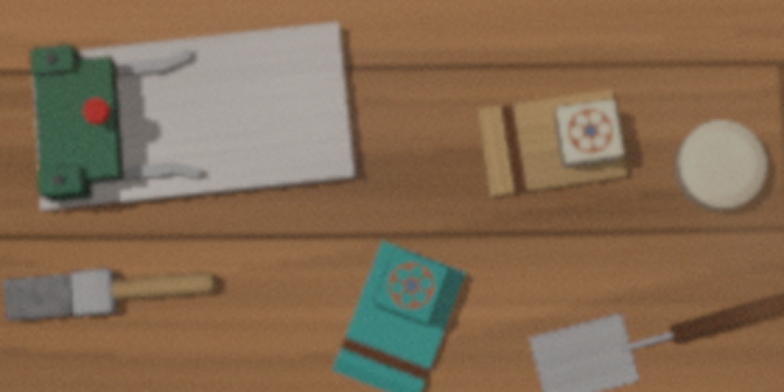

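The crop confirms it: the wooden plate with the white block and dark groove is the one at (328,230), nose pointing left, and the turquoise one is not meant. Now I'll plan a wrist look above the jig and the mould.

```bash
cat >> h.py <<'E'
def shift(target,yaw):
    """tool-axis shift (mm) and rz units from current pose to TCP target (m), tool x at world yaw (deg), pointing down"""
    s=read_state();R=s["tcp_rot"];d=R.T@(np.array(target)-s["position"])*1000
    y=np.radians(yaw);T=np.array([[np.cos(y),np.sin(y),0],[np.sin(y),-np.cos(y),0],[0,0,-1]])
    rv=cv2.Rodrigues(R.T@T)[0].ravel()
    print("shift",d.round(1),"rot",(np.degrees(rv)/6).round(2))
E
python3 - <<'E'
from h import *
s=read_state();w=camera_params("wrist");R=s["tcp_rot"]
print("cam in tool mm",R.T@(w["xyz"]-s["position"])*1000, (R.T@w["orientation"]).round(3),w["fx"])
shift([.53,.10,.30],93)
E
```

```text
cam in tool mm [  73.08365382   -0.90688893 -137.37148208] [[-0.     0.963  0.269]
 [ 1.     0.    -0.   ]
 [-0.     0.269 -0.963]] 340.81750439233707
shift [-485.  -388.3  -52.7] rot [-2.000e-02  1.000e-02  1.195e+01]
```

>>> apply_moves --rows '[{"x": -48, "y": -39, "z": -5, "rz": 1.2}, {"x": -96, "y": -78, "z": -10, "rz": 2.4}, {"x": -144, "y": -117, "z": -15, "rz": 3.6}, {"x": -192, "y": -156, "z": -20, "rz": 4.8}, {"x": -240, "y": -195, "z": -26, "rz": 6}, {"x": -290, "y": -233, "z": -31, "rz": 7.2}, {"x": -338, "y": -272, "z": -37, "rz": 8.4}, {"x": -386, "y": -311, "z": -42, "rz": 9.6}, {"x": -435, "y": -350, "z": -47, "rz": 10.8}, {"x": -485, "y": -388, "z": -53, "rz": 11.95}]'

```text
validation failed for argument at $.ro...
```

>>> apply_moves --rows '[{"x": 0}, {"x": 0}]'

```text
validation failed for argument at $.ro...
```

Run:
```python
from h import *
import pickle
w=camera_params("wrist");p,d=capture("wrist");pickle.dump((p,d,w),open("w1.pkl","wb"))
cv2.imwrite("pics/w1.png",p[...,::-1]);s=read_state();print(s["position"],s["qvel"].round(2),s["joint_positions"].round(1),s["time_s"])
```

```text
[0.16449828 0.60243754 0.24679619] [-0.01 -0.11 -0.21 -0.01  0.02 -0.  ] [ 64.5  30.3  82.1   0.   67.7 -10.2] 0.15
```

View pics/w1.png

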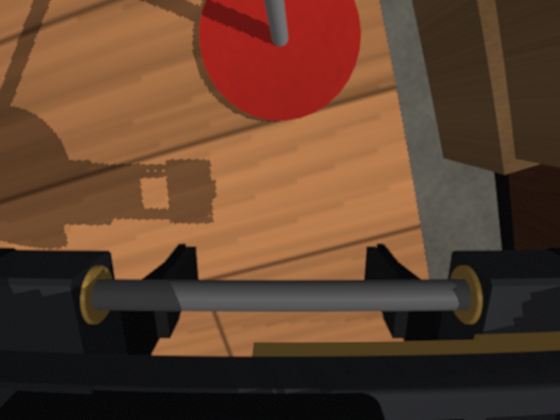

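The move was refused, probably because every key is required. This picture only shows the start view: the gripper fills the rows below about 250, so the wrist camera sees mostly what lies towards tool +x.

>>> apply_moves --rows '[{"x": -96, "y": -78, "z": -10, "rx": 0, "ry": 0, "rz": 2.4, "claw": 0}, {"x": -96, "y": -78, "z": -10, "rx": 0, "ry": 0, "rz": 2.4, "claw": 0}, {"x": -192, "y": -156, "z": -20, "rx": 0, "ry": 0, "rz": 4.8, "claw": 0}, {"x": -192, "y": -156, "z": -20, "rx": 0, "ry": 0, "rz": 4.8, "claw": 0}, {"x": -290, "y": -233, "z": -31, "rx": 0, "ry": 0, "rz": 7.2, "claw": 0}, {"x": -290, "y": -233, "z": -31, "rx": 0, "ry": 0, "rz": 7.2, "claw": 0}, {"x": -386, "y": -311, "z": -42, "rx": 0, "ry": 0, "rz": 9.6, "claw": 0}, {"x": -435, "y": -350, "z": -47, "rx": 0, "ry": 0, "rz": 10.8, "claw": 0}, {"x": -485, "y": -388, "z": -53, "rx": 0, "ry": 0, "rz": 11.95, "claw": 0}, {"x": -485, "y": -388, "z": -53, "rx": 0, "ry": 0, "rz": 11.95, "claw": 0}]'

```text
time_s: 1.4
position: [0.531, 0.0991, 0.3006]
tcp_rot: [[-0.051, 0.999, -0.0], [0.999, 0.051, 0.0], [0.0, -0.0, -1.0]]
force: [-0.1, 1.0, -0.6]
opening: 1.004
grasp_force: 0.0
```

Run:
```python
from h import *
import pickle
w=camera_params("wrist");p,d=capture("wrist");pickle.dump((p,d,w),open("w1.pkl","wb"))
cv2.imwrite("pics/w1b.png",p[...,::-1]);s=read_state();print(s["qvel"].round(2),s["joint_positions"].round(1))
shift([.50,-.27,.28],93)
```

```text
[ 4.03 -1.08  1.71  2.72 -1.99  7.99] [-1.8 20.3 90.  -0.4 69.1 -4.4]
shift [-360.1  -54.9   23.5] rot [ 0.08  0.06 -0.04]
```

View pics/w1b.png

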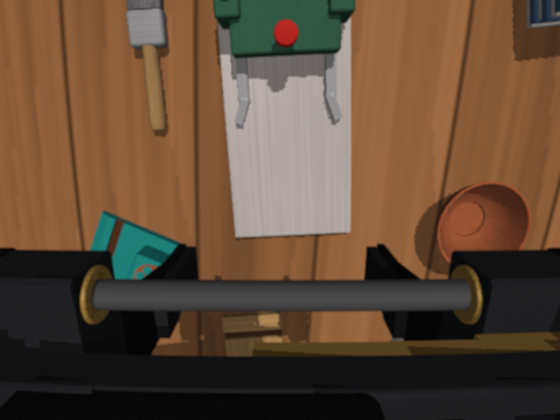

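The jig bed is in view, with its front corners at (235,237) and (350,233), rails at (242,90) and (333,90), and the knob at (286,32). Now the mould view.

>>> apply_moves --rows '[{"x": -60, "y": -9, "z": 4, "rx": 0, "ry": 0, "rz": 0, "claw": 0}, {"x": -120, "y": -18, "z": 8, "rx": 0, "ry": 0, "rz": 0, "claw": 0}, {"x": -180, "y": -27, "z": 12, "rx": 0, "ry": 0, "rz": 0, "claw": 0}, {"x": -240, "y": -37, "z": 16, "rx": 0, "ry": 0, "rz": 0, "claw": 0}, {"x": -300, "y": -46, "z": 20, "rx": 0, "ry": 0, "rz": 0, "claw": 0}, {"x": -360, "y": -53, "z": 22, "rx": 0, "ry": 0, "rz": 0, "claw": 0}, {"x": -360, "y": -53, "z": 22, "rx": 0, "ry": 0, "rz": 0, "claw": 0}, {"x": -360, "y": -53, "z": 22, "rx": 0, "ry": 0, "rz": 0, "claw": 0}, {"x": -360, "y": -53, "z": 22, "rx": 0, "ry": 0, "rz": 0, "claw": 0}, {"x": -360, "y": -53, "z": 22, "rx": 0, "ry": 0, "rz": 0, "claw": 0}]'

```text
time_s: 2.7
position: [0.4964, -0.2599, 0.2787]
tcp_rot: [[-0.055, 0.999, -0.0], [0.999, 0.055, 0.0], [0.0, 0.0, -1.0]]
force: [-0.5, -0.4, -0.8]
opening: 1.0
grasp_force: 0.0
```

Run:
```python
from h import *
import pickle
w=camera_params("wrist");p,d=capture("wrist");pickle.dump((p,d,w),open("w2.pkl","wb"))
cv2.imwrite("pics/w2.png",p[...,::-1]);s=read_state();print(s["position"],s["qvel"].round(2),s["joint_positions"].round(1),s["time_s"])
p,d,c=pickle.load(open("w1.pkl","rb"))
hsv=cv2.cvtColor(p,cv2.COLOR_RGB2HSV)
m=((hsv[...,1]<45)&(hsv[...,2]>110)).astype(np.uint8);m[245:]=0;m=cv2.morphologyEx(m,cv2.MORPH_OPEN,np.ones((3,3)))
r,k=rect(c,m,.018);print("w1 bed",r)
def line(sel):
    P=onz(c,k[sel],.018)[:,:2]*1000;v=cv2.fitLine(P.astype(np.float32),cv2.DIST_HUBER,0,.1,.1).ravel();return v
L=line((k[:,0]<245)&(k[:,1]>75)&(k[:,1]<225));Rr=line((k[:,0]>338)&(k[:,1]>60)&(k[:,1]<220));F=line((k[:,1]>228)&(k[:,0]>242)&(k[:,0]<343))
for v in(L,Rr,F):print(v,np.degrees(np.arctan2(v[1],v[0])))
# top view
f=np.load("top0.npz");p=f["p"];c=camera_params("top");hsv=cv2.cvtColor(p,cv2.COLOR_RGB2HSV)
m=((hsv[...,1]<50)&(hsv[...,2]>110)).astype(np.uint8);q=np.zeros_like(m);q[180:260,140:265]=1
r,k=rect(c,m*q,.018);print("top bed",r,cv2.boxPoints(r))
```

```text
[ 0.49642507 -0.26011374  0.27871099] [-0.42  0.15 -0.24 -0.05 -0.12 -0.08] [-39.1  23.2  89.4   0.   67.4 -42.2] 2.75
w1 bed ((537.599853515625, 149.524169921875), (149.83140563964844, 253.45956420898438), 5.612518787384033)
[ 9.6755728e-02 -9.9530816e-01  4.6642761e+02  1.1711633e+02] -84.44762
[ 9.1195025e-02 -9.9583304e-01  6.1331458e+02  1.3777490e+02] -84.76764
[9.9511433e-01 9.8729566e-02 5.5023303e+02 2.4280922e+01] 5.6660175
top bed ((536.5222778320312, 148.8442840576172), (151.28221130371094, 250.75018310546875), 5.694277763366699) [[448.81467  266.09558 ]
 [473.69418   16.582714]
 [624.22986   31.592987]
 [599.35034  281.10587 ]]
```

View pics/w2.png

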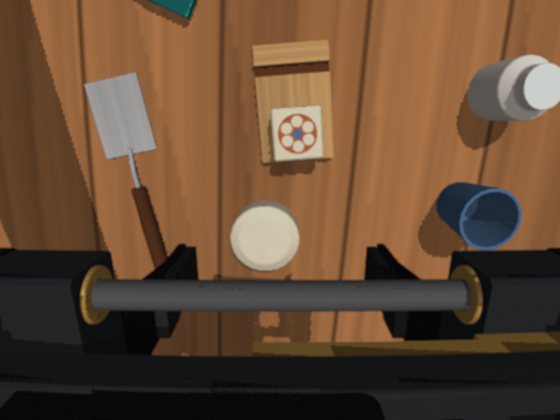

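The mould is right below: white block with its flower at (297,134), groove along row 70, nose at row 45, rear corners at (262,163) and (333,158). The round mould is at (265,236), the spatula at (125,115) and the cup and jar on the right, all clear of it.

Run:
```python
from h import *
import pickle
p,d,c=pickle.load(open("w2.pkl","rb"))
hsv=cv2.cvtColor(p,cv2.COLOR_RGB2HSV)
for q in((90,290),(90,225),(90,350),(115,276),(70,290),(50,290)):print(q,hsv[q])
def sub(m):
    z=np.zeros_like(m,np.uint8);z[25:185,235:350]=1;return cv2.morphologyEx(m.astype(np.uint8)*z,cv2.MORPH_CLOSE,np.ones((5,5)))
b=(hsv[...,1]<70)&(hsv[...,2]>140)
r,k=rect(c,sub(b),.046);print("block",r)
g=(hsv[...,2]<95)
r,k=rect(c,sub(g)[:85],.012);print("groove",r)
pl=np.array([[253,46],[329,40],[262,163],[333,158]])
print(onz(c,pl,.0115)*1000)
P=d[60:160,240:345]
a=onz(c,[[255,85],[331,85],[260,140],[332,140],[297,134]],.012);a[4]=onz(c,[[297,134]],.046);print(a*1000)
```

```text
(90, 290) [ 16 127 185]
(90, 225) [ 13 150 129]
(90, 350) [ 13 148 146]
(115, 276) [ 23  42 205]
(70, 290) [ 10 164  87]
(50, 290) [ 16 128 188]
block ((510.5982666015625, -203.72731018066406), (52.69657516479492, 54.5943717956543), 7.427802562713623)
groove ((499.5312194824219, -134.5735626220703), (83.68946838378906, 9.83621597290039), 7.468147277832031)
[[ 457.93528021 -113.69302954   11.5       ]
 [ 540.89236075 -102.82568616   11.5       ]
 [ 473.20703856 -242.22263748   11.5       ]
 [ 556.89617337 -231.65293151   11.5       ]]
[[ 461.73567314 -154.68804543   12.        ]
 [ 547.09845116 -149.89586969   12.        ]
 [ 469.80519309 -215.43238421   12.        ]
 [ 553.7101884  -210.76390098   12.        ]
 [ 510.75853978 -204.66153152   46.        ]]
```

```bash
python3 -c "
from h import *
shift([.5105,-.2042,.10],97.2);shift([.5105,-.2042,.041],97.2)"
```

```text
shift [ 55.1  17.1 178.7] rot [ 0.   -0.   -0.68]
shift [ 55.1  17.1 237.7] rot [ 0.   -0.   -0.68]
```

>>> apply_moves --rows '[{"x": 28, "y": 9, "z": 50, "rx": 0, "ry": 0, "rz": -0.34, "claw": 0}, {"x": 55, "y": 17, "z": 100, "rx": 0, "ry": 0, "rz": -0.68, "claw": 0}, {"x": 55, "y": 17, "z": 150, "rx": 0, "ry": 0, "rz": -0.68, "claw": 0}, {"x": 55, "y": 17, "z": 178, "rx": 0, "ry": 0, "rz": -0.68, "claw": 0}, {"x": 55, "y": 17, "z": 178, "rx": 0, "ry": 0, "rz": -0.68, "claw": 0}, {"x": 55, "y": 17, "z": 178, "rx": 0, "ry": 0, "rz": -0.68, "claw": 0}, {"x": 55, "y": 17, "z": 178, "rx": 0, "ry": 0, "rz": -0.68, "claw": 0}]'

```text
time_s: 3.62
position: [0.5113, -0.2062, 0.1022]
tcp_rot: [[-0.124, 0.992, 0.003], [0.992, 0.124, -0.002], [-0.002, 0.003, -1.0]]
force: [0.1, 0.6, 0.2]
opening: 1.002
grasp_force: 0.0
```

```bash
python3 -c "
from h import *
print(read_state()['position']);shift([.5105,-.2042,.041],97.2)"
```

```text
[ 0.51131087 -0.20617919  0.10224047]
shift [ 2.2 -0.7 61.2] rot [ 0.03  0.02 -0.02]
```

>>> apply_moves --rows '[{"x": 2, "y": -1, "z": 30, "rx": 0, "ry": 0, "rz": 0, "claw": 0}, {"x": 2, "y": -1, "z": 50, "rx": 0, "ry": 0, "rz": 0, "claw": 0}, {"x": 2, "y": -1, "z": 61, "rx": 0, "ry": 0, "rz": 0, "claw": 0}, {"x": 2, "y": -1, "z": 61, "rx": 0, "ry": 0, "rz": 0, "claw": 0}, {"x": 2, "y": -1, "z": 61, "rx": 0, "ry": 0, "rz": 0, "claw": 0}, {"x": 2, "y": -1, "z": 61, "rx": 0, "ry": 0, "rz": 0, "claw": 0}]'

```text
time_s: 4.38
position: [0.5095, -0.204, 0.0404]
tcp_rot: [[-0.124, 0.992, 0.001], [0.992, 0.124, -0.001], [-0.001, 0.001, -1.0]]
force: [-0.2, -0.2, -0.8]
opening: 0.999
grasp_force: 0.0
```

>>> apply_moves --rows '[{"x": 0, "y": 0, "z": 0, "rx": 0, "ry": 0, "rz": 0, "claw": 255}, {"x": 0, "y": 0, "z": 0, "rx": 0, "ry": 0, "rz": 0, "claw": 255}, {"x": 0, "y": 0, "z": 0, "rx": 0, "ry": 0, "rz": 0, "claw": 255}, {"x": 0, "y": 0, "z": 0, "rx": 0, "ry": 0, "rz": 0, "claw": 255}, {"x": 0, "y": 0, "z": 0, "rx": 0, "ry": 0, "rz": 0, "claw": 255}, {"x": 0, "y": 0, "z": 0, "rx": 0, "ry": 0, "rz": 0, "claw": 255}]'

```text
time_s: 5.12
position: [0.5094, -0.2039, 0.0395]
tcp_rot: [[-0.123, 0.992, 0.001], [0.992, 0.123, -0.0], [-0.0, 0.001, -1.0]]
force: [1.1, -0.7, -1.0]
opening: 0.623
grasp_force: 30.0
```

>>> apply_moves --rows '[{"x": 0, "y": 0, "z": -20, "rx": 0, "ry": 0, "rz": 0, "claw": 255}, {"x": 0, "y": 0, "z": -50, "rx": 0, "ry": 0, "rz": 0, "claw": 255}, {"x": 0, "y": 0, "z": -70, "rx": 0, "ry": 0, "rz": 0, "claw": 255}, {"x": 0, "y": 0, "z": -70, "rx": 0, "ry": 0, "rz": 0, "claw": 255}, {"x": 0, "y": 0, "z": -70, "rx": 0, "ry": 0, "rz": 0, "claw": 255}]'

```text
time_s: 5.75
position: [0.5081, -0.2032, 0.1085]
tcp_rot: [[-0.124, 0.992, -0.002], [0.992, 0.124, 0.001], [0.002, -0.002, -1.0]]
force: [0.6, 0.5, -4.2]
opening: 0.619
grasp_force: 30.0
```

```bash
python3 -c "
from h import *
s=read_state();print(s['force'],s['position']);shift([.5455,.066,.10],95.5)"
```

```text
[ 0.63471613  0.4781789  -4.2413644 ] [ 0.50806657 -0.20317444  0.10848605]
shift [262.5  70.4   8.8] rot [-0.02 -0.01  0.27]
```

>>> apply_moves --rows '[{"x": 30, "y": 8, "z": 0, "rx": 0, "ry": 0, "rz": 0, "claw": 255}, {"x": 75, "y": 20, "z": 0, "rx": 0, "ry": 0, "rz": 0, "claw": 255}, {"x": 120, "y": 32, "z": 0, "rx": 0, "ry": 0, "rz": 0.1, "claw": 255}, {"x": 165, "y": 44, "z": 0, "rx": 0, "ry": 0, "rz": 0.2, "claw": 255}, {"x": 210, "y": 56, "z": 3, "rx": 0, "ry": 0, "rz": 0.27, "claw": 255}, {"x": 245, "y": 66, "z": 6, "rx": 0, "ry": 0, "rz": 0.27, "claw": 255}, {"x": 262, "y": 70, "z": 9, "rx": 0, "ry": 0, "rz": 0.27, "claw": 255}, {"x": 262, "y": 70, "z": 9, "rx": 0, "ry": 0, "rz": 0.27, "claw": 255}, {"x": 262, "y": 70, "z": 9, "rx": 0, "ry": 0, "rz": 0.27, "claw": 255}, {"x": 262, "y": 70, "z": 9, "rx": 0, "ry": 0, "rz": 0.27, "claw": 255}]'

```text
time_s: 7.0
position: [0.5462, 0.0636, 0.1005]
tcp_rot: [[-0.094, 0.996, -0.0], [0.996, 0.094, -0.0], [-0.0, -0.0, -1.0]]
force: [-0.7, -0.1, -3.8]
opening: 0.618
grasp_force: 30.0
```

Run:
```python
from h import *
import pickle
w=camera_params("wrist");p,d=capture("wrist");pickle.dump((p,d,w),open("w3.pkl","wb"))
cv2.imwrite("pics/w3.png",p[...,::-1]);s=read_state();print(s["position"],s["force"],s["qvel"].round(1))
shift([.5455,.066,.064],95.5)
```

```text
[0.54621984 0.06371117 0.10059295] [ 0.4025071  -0.12362141 -3.79965888] [ 0.2 -0.  -0.1  0.2  0.1  0.1]
shift [ 2.4 -0.5 36.6] rot [ 0.    0.   -0.02]
```

View pics/w3.png

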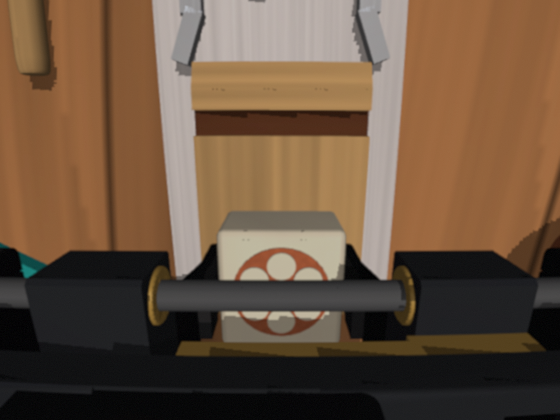

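The mould is held flat and square. Its nose is at row 62–108 between columns 192 and 372, and the rail flares are at (187,50) and (372,50). I'll measure how the plate lies relative to the bed and rails.

Run:
```python
from h import *
import pickle
p,d,c=pickle.load(open("w3.pkl","rb"))
hsv=cv2.cvtColor(p,cv2.COLOR_RGB2HSV);S=hsv[...,1].astype(float)
th=np.radians(95.5);u=np.array([np.cos(th),np.sin(th)]);e=np.array([np.sin(th),-np.cos(th)])
def edges(rows,lo,hi,z,thr,fn):
    uv=[]
    for r in rows:
        x=S[r,lo:hi];g=np.abs(np.gradient(cv2.GaussianBlur(x[None],(5,1),1)[0]));uv.append((lo+g.argmax(),r))
    P=onz(c,uv,z)[:,:2]*1000
    f=cv2.fitLine(P.astype(np.float32),cv2.DIST_HUBER,0,.1,.1).ravel();
    print(fn,"e,u",np.median(P@e).round(2),np.median(P@u).round(1),"ang",np.degrees(np.arctan2(f[1],f[0])).round(2))
edges(range(5,200,3),145,180,.018,0,"bedL")
edges(range(5,200,3),390,412,.018,0,"bedR")
edges(range(140,205,2),185,210,.0730,0,"plL")
edges(range(140,205,2),355,382,.0730,0,"plR")
print(onz(c,[[192,62],[372,62]],.068)[:,:2]*1000@np.c_[e,u])
print("tcp",np.array(read_state()["position"][:2])*1000@np.c_[e,u])
cv2.imwrite("pics/w3c.png",cv2.resize(p[0:110,150:410,::-1],None,fx=3,fy=3))
```

```text
bedL e,u 474.2 93.4 ang -84.38
bedR e,u 625.06 93.0 ang -84.28
plL e,u 508.2 57.4 ang -85.06
plR e,u 591.93 57.2 ang -84.9
[[508.51139438 108.49571892]
 [592.6742506  108.31852056]]
tcp [549.81159721  11.06500811]
```

View pics/w3c.png

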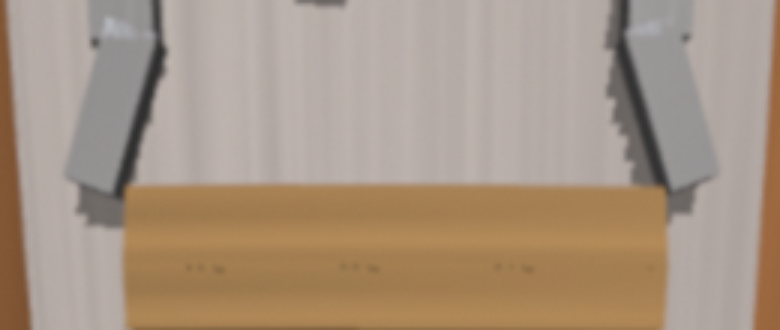

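>>> apply_moves --rows '[{"x": 1, "y": -0.3, "z": 15, "rx": 0, "ry": 0, "rz": -0.05, "claw": 255}, {"x": 2, "y": -0.5, "z": 28, "rx": 0, "ry": 0, "rz": -0.07, "claw": 255}, {"x": 2, "y": -0.5, "z": 38, "rx": 0, "ry": 0, "rz": -0.07, "claw": 255}, {"x": 2, "y": -0.5, "z": 40, "rx": 0, "ry": 0, "rz": -0.07, "claw": 255}, {"x": 2, "y": -0.5, "z": 40, "rx": 0, "ry": 0, "rz": -0.07, "claw": 255}, {"x": 2, "y": -0.5, "z": 40, "rx": 0, "ry": 0, "rz": -0.07, "claw": 255}]'

```text
time_s: 7.8
position: [0.5458, 0.0669, 0.0608]
tcp_rot: [[-0.103, 0.995, 0.001], [0.995, 0.103, -0.0], [-0.0, 0.001, -1.0]]
force: [0.1, -0.9, -4.2]
opening: 0.616
grasp_force: 30.0
```

Run:
```python
from h import *
import pickle
p,d,c=pickle.load(open("w3.pkl","rb"))
th=np.radians(95.5);u=np.array([np.cos(th),np.sin(th)]);e=np.array([np.sin(th),-np.cos(th)])
print(onz(c,[[203.3,13.3],[357.3,13.3],[190.5,63],[372.5,63]],.028)[:,:2]*1000@np.c_[e,u])
s=read_state();print(s["position"],s["force"]);print(np.array(s["position"][:2])*1000@np.c_[e,u])
```

```text
[[506.59631219 140.25314468]
 [593.05389254 140.05155594]
 [497.8490232  113.85801621]
 [603.05839234 113.6286946 ]]
[0.54576856 0.0668861  0.06083294] [ 0.06232944 -0.87060358 -4.17441954]
[549.66670078  14.26856996]
```

>>> apply_moves --rows '[{"x": 0, "y": 0, "z": 1, "rx": 0, "ry": 0, "rz": 0, "claw": 255}, {"x": 0, "y": 0, "z": 2, "rx": 0, "ry": 0, "rz": 0, "claw": 255}, {"x": 0, "y": 0, "z": 3, "rx": 0, "ry": 0, "rz": 0, "claw": 255}, {"x": 0, "y": 0, "z": 3, "rx": 0, "ry": 0, "rz": 0, "claw": 255}, {"x": 0, "y": 0, "z": 3, "rx": 0, "ry": 0, "rz": 0, "claw": 255}]'

```text
time_s: 8.43
position: [0.5455, 0.0668, 0.0576]
tcp_rot: [[-0.103, 0.995, 0.0], [0.995, 0.103, -0.0], [-0.0, 0.0, -1.0]]
force: [-0.0, 0.4, -3.1]
opening: 0.618
grasp_force: 30.0
```

>>> apply_moves --rows '[{"x": 0, "y": 0, "z": 0.5, "rx": 0, "ry": 0, "rz": 0, "claw": 255}, {"x": 0, "y": 0, "z": 0.5, "rx": 0, "ry": 0, "rz": 0, "claw": 255}, {"x": 0, "y": 0, "z": 0.5, "rx": 0, "ry": 0, "rz": 0, "claw": 255}]'

```text
time_s: 8.8
position: [0.5455, 0.0669, 0.0575]
tcp_rot: [[-0.103, 0.995, 0.0], [0.995, 0.103, -0.0], [-0.0, 0.0, -1.0]]
force: [-2.1, -0.2, 4.7]
opening: 0.62
grasp_force: 30.0
```

>>> apply_moves --rows '[{"x": 3, "y": 0, "z": -0.2, "rx": 0, "ry": 0, "rz": 0, "claw": 255}, {"x": 8, "y": 0, "z": -0.2, "rx": 0, "ry": 0, "rz": 0, "claw": 255}, {"x": 13, "y": 0.1, "z": -0.2, "rx": 0, "ry": 0, "rz": 0, "claw": 255}, {"x": 18, "y": 0.1, "z": -0.2, "rx": 0, "ry": 0, "rz": 0, "claw": 255}, {"x": 23, "y": 0.1, "z": -0.2, "rx": 0, "ry": 0, "rz": 0, "claw": 255}, {"x": 28, "y": 0.1, "z": -0.2, "rx": 0, "ry": 0, "rz": 0, "claw": 255}, {"x": 33, "y": 0.2, "z": -0.2, "rx": 0, "ry": 0, "rz": 0, "claw": 255}, {"x": 36, "y": 0.2, "z": -0.2, "rx": 0, "ry": 0, "rz": 0, "claw": 255}, {"x": 36, "y": 0.2, "z": -0.2, "rx": 0, "ry": 0, "rz": 0, "claw": 255}]'

```text
time_s: 9.93
position: [0.5422, 0.1033, 0.0575]
tcp_rot: [[-0.103, 0.995, 0.001], [0.995, 0.103, 0.0], [0.0, 0.001, -1.0]]
force: [0.8, -2.0, 6.0]
opening: 0.618
grasp_force: 30.0
```

>>> apply_moves --rows '[{"x": 2, "y": 0, "z": -0.3, "rx": 0, "ry": 0, "rz": 0, "claw": 255}, {"x": 6, "y": 0, "z": -0.4, "rx": 0, "ry": 0, "rz": 0, "claw": 255}, {"x": 11, "y": 0, "z": -0.4, "rx": 0, "ry": 0, "rz": 0, "claw": 255}, {"x": 16, "y": 0.1, "z": -0.4, "rx": 0, "ry": 0, "rz": 0, "claw": 255}, {"x": 21, "y": 0.1, "z": -0.4, "rx": 0, "ry": 0, "rz": 0, "claw": 255}, {"x": 26, "y": 0.1, "z": -0.4, "rx": 0, "ry": 0, "rz": 0, "claw": 255}, {"x": 30, "y": 0.1, "z": -0.4, "rx": 0, "ry": 0, "rz": 0, "claw": 255}, {"x": 33, "y": 0.2, "z": -0.4, "rx": 0, "ry": 0, "rz": 0, "claw": 255}, {"x": 33, "y": 0.2, "z": -0.4, "rx": 0, "ry": 0, "rz": 0, "claw": 255}]'

```text
time_s: 11.05
position: [0.5385, 0.1362, 0.0576]
tcp_rot: [[-0.103, 0.995, -0.0], [0.995, 0.103, 0.001], [0.001, -0.0, -1.0]]
force: [1.2, 0.0, 1.0]
opening: 0.621
grasp_force: 30.0
```

>>> apply_moves --rows '[{"x": 2, "y": 0, "z": 0, "rx": 0, "ry": 0, "rz": 0, "claw": 255}, {"x": 4, "y": 0, "z": 0, "rx": 0, "ry": 0, "rz": 0, "claw": 255}, {"x": 6, "y": 0, "z": 0, "rx": 0, "ry": 0, "rz": 0, "claw": 255}, {"x": 8, "y": 0, "z": 0, "rx": 0, "ry": 0, "rz": 0, "claw": 255}, {"x": 10, "y": 0, "z": 0, "rx": 0, "ry": 0, "rz": 0, "claw": 255}, {"x": 12, "y": 0, "z": 0, "rx": 0, "ry": 0, "rz": 0, "claw": 255}]'

```text
time_s: 11.8
position: [0.5374, 0.1477, 0.0576]
tcp_rot: [[-0.103, 0.995, -0.0], [0.995, 0.103, 0.0], [0.0, -0.0, -1.0]]
force: [-0.2, -2.3, 0.5]
opening: 0.617
grasp_force: 30.0
```

>>> apply_moves --rows '[{"x": 2, "y": 0, "z": 0, "rx": 0, "ry": 0, "rz": 0, "claw": 255}, {"x": 4, "y": 0, "z": 0, "rx": 0, "ry": 0, "rz": 0, "claw": 255}, {"x": 6, "y": 0, "z": 0, "rx": 0, "ry": 0, "rz": 0, "claw": 255}, {"x": 8, "y": 0, "z": 0, "rx": 0, "ry": 0, "rz": 0, "claw": 255}]'

```text
time_s: 12.3
position: [0.5368, 0.1548, 0.0576]
tcp_rot: [[-0.104, 0.995, 0.0], [0.995, 0.104, -0.002], [-0.002, -0.0, -1.0]]
force: [0.6, -6.7, 0.6]
opening: 0.619
grasp_force: 30.0
```

>>> apply_moves --rows '[{"x": 2, "y": 0, "z": 0, "rx": 0, "ry": 0, "rz": 0, "claw": 255}, {"x": 4, "y": 0, "z": 0, "rx": 0, "ry": 0, "rz": 0, "claw": 255}, {"x": 6, "y": 0, "z": 0, "rx": 0, "ry": 0, "rz": 0, "claw": 255}, {"x": 7, "y": 0, "z": 0, "rx": 0, "ry": 0, "rz": 0, "claw": 255}]'

```text
time_s: 12.8
position: [0.5361, 0.161, 0.0576]
tcp_rot: [[-0.104, 0.995, -0.0], [0.995, 0.104, -0.002], [-0.002, -0.0, -1.0]]
force: [0.5, -8.6, -0.8]
opening: 0.617
grasp_force: 30.0
```

>>> apply_moves --rows '[{"x": 1.5, "y": 0, "z": 0, "rx": 0, "ry": 0, "rz": 0, "claw": 255}, {"x": 3, "y": 0, "z": 0, "rx": 0, "ry": 0, "rz": 0, "claw": 255}, {"x": 4.5, "y": 0, "z": 0, "rx": 0, "ry": 0, "rz": 0, "claw": 255}, {"x": 6, "y": 0, "z": 0, "rx": 0, "ry": 0, "rz": 0, "claw": 255}]'

```text
time_s: 13.3
position: [0.5354, 0.1674, 0.0576]
tcp_rot: [[-0.103, 0.995, -0.0], [0.995, 0.103, -0.001], [-0.001, -0.0, -1.0]]
force: [0.1, -6.1, 0.2]
opening: 0.62
grasp_force: 30.0
```

>>> apply_moves --rows '[{"x": 1.5, "y": 0, "z": 0, "rx": 0, "ry": 0, "rz": 0, "claw": 255}, {"x": 3, "y": 0, "z": 0, "rx": 0, "ry": 0, "rz": 0, "claw": 255}, {"x": 4.5, "y": 0, "z": 0, "rx": 0, "ry": 0, "rz": 0, "claw": 255}]'

```text
time_s: 13.68
position: [0.5349, 0.172, 0.0576]
tcp_rot: [[-0.103, 0.995, -0.0], [0.995, 0.103, -0.001], [-0.001, -0.0, -1.0]]
force: [0.5, -5.8, -0.2]
opening: 0.618
grasp_force: 30.0
```

>>> apply_moves --rows '[{"x": 1, "y": 0, "z": 0, "rx": 0, "ry": 0, "rz": 0, "claw": 255}, {"x": 2, "y": 0, "z": 0, "rx": 0, "ry": 0, "rz": 0, "claw": 255}, {"x": 3, "y": 0, "z": 0, "rx": 0, "ry": 0, "rz": 0, "claw": 255}]'

```text
time_s: 14.05
position: [0.5345, 0.175, 0.0576]
tcp_rot: [[-0.103, 0.995, -0.0], [0.995, 0.103, -0.001], [-0.001, -0.001, -1.0]]
force: [0.2, -5.0, -0.3]
opening: 0.617
grasp_force: 30.0
```

>>> apply_moves --rows '[{"x": 1, "y": 0, "z": 0, "rx": 0, "ry": 0, "rz": 0, "claw": 255}, {"x": 2, "y": 0, "z": 0, "rx": 0, "ry": 0, "rz": 0, "claw": 255}]'

```text
time_s: 14.3
position: [0.5342, 0.1779, 0.0576]
tcp_rot: [[-0.102, 0.995, -0.0], [0.995, 0.102, 0.0], [0.0, -0.0, -1.0]]
force: [-0.3, -1.4, -0.1]
opening: 0.615
grasp_force: 30.0
```

>>> apply_moves --rows '[{"x": 1, "y": 0, "z": 0, "rx": 0, "ry": 0, "rz": 0, "claw": 255}, {"x": 1.5, "y": 0, "z": 0, "rx": 0, "ry": 0, "rz": 0, "claw": 255}]'

```text
time_s: 14.55
position: [0.5341, 0.1796, 0.0576]
tcp_rot: [[-0.103, 0.995, -0.0], [0.995, 0.103, 0.0], [0.0, -0.0, -1.0]]
force: [0.2, -1.5, -0.8]
opening: 0.616
grasp_force: 30.0
```

The force has eased to 1.5 N, so the toe has dropped. From here I creep to the stop.

>>> apply_moves --rows '[{"x": 0.5, "y": 0, "z": 0, "rx": 0, "ry": 0, "rz": 0, "claw": 255}, {"x": 0.5, "y": 0, "z": 0, "rx": 0, "ry": 0, "rz": 0, "claw": 255}]'

```text
time_s: 14.8
position: [0.5341, 0.18, 0.0576]
tcp_rot: [[-0.103, 0.995, -0.0], [0.995, 0.103, 0.0], [0.0, -0.0, -1.0]]
force: [0.3, -0.8, -1.0]
opening: 0.617
grasp_force: 30.0
```

>>> apply_moves --rows '[{"x": 0.3, "y": 0, "z": 0, "rx": 0, "ry": 0, "rz": 0, "claw": 255}, {"x": 0.3, "y": 0, "z": 0, "rx": 0, "ry": 0, "rz": 0, "claw": 255}]'

```text
time_s: 15.05
position: [0.534, 0.1801, 0.0576]
tcp_rot: [[-0.103, 0.995, -0.0], [0.995, 0.103, 0.0], [0.0, -0.0, -1.0]]
force: [-0.6, -0.7, -0.8]
opening: 0.618
grasp_force: 30.0
```

>>> apply_moves --rows '[{"x": 0.5, "y": 0, "z": 0, "rx": 0, "ry": 0, "rz": 0, "claw": 255}, {"x": 0.5, "y": 0, "z": 0, "rx": 0, "ry": 0, "rz": 0, "claw": 255}]'

```text
time_s: 15.3
position: [0.534, 0.1804, 0.0576]
tcp_rot: [[-0.103, 0.995, -0.0], [0.995, 0.103, -0.0], [-0.0, -0.0, -1.0]]
force: [0.8, -3.2, -1.9]
opening: 0.616
grasp_force: 30.0
```

>>> apply_moves --rows '[{"x": 0.4, "y": 0, "z": 0, "rx": 0, "ry": 0, "rz": 0, "claw": 255}, {"x": 0.4, "y": 0, "z": 0, "rx": 0, "ry": 0, "rz": 0, "claw": 255}]'

```text
time_s: 15.55
position: [0.534, 0.1804, 0.0576]
tcp_rot: [[-0.103, 0.995, -0.0], [0.995, 0.103, -0.001], [-0.001, -0.0, -1.0]]
force: [0.3, -4.5, -1.0]
opening: 0.613
grasp_force: 30.0
```

>>> apply_moves --rows '[{"x": 0.4, "y": 0, "z": 0, "rx": 0, "ry": 0, "rz": 0, "claw": 255}, {"x": 0.4, "y": 0, "z": 0, "rx": 0, "ry": 0, "rz": 0, "claw": 255}]'

```text
time_s: 15.8
position: [0.534, 0.1805, 0.0576]
tcp_rot: [[-0.103, 0.995, -0.0], [0.995, 0.103, -0.001], [-0.001, -0.001, -1.0]]
force: [0.1, -6.5, -0.6]
opening: 0.618
grasp_force: 30.0
```

>>> apply_moves --rows '[{"x": 0.3, "y": 0, "z": 0, "rx": 0, "ry": 0, "rz": 0, "claw": 255}, {"x": 0.3, "y": 0, "z": 0, "rx": 0, "ry": 0, "rz": 0, "claw": 255}]'

```text
time_s: 16.05
position: [0.534, 0.1805, 0.0576]
tcp_rot: [[-0.103, 0.995, -0.0], [0.995, 0.103, -0.002], [-0.002, -0.001, -1.0]]
force: [0.9, -7.8, -1.7]
opening: 0.62
grasp_force: 30.0
```

It has stalled at y = 0.1805 with the force at about 8 N, which is the hard stop. I'll ease the push off slightly, release, and retreat.

>>> apply_moves --rows '[{"x": -0.8, "y": 0, "z": 0, "rx": 0, "ry": 0, "rz": 0, "claw": 255}, {"x": -0.8, "y": 0, "z": 0, "rx": 0, "ry": 0, "rz": 0, "claw": 200}, {"x": -0.8, "y": 0, "z": 0, "rx": 0, "ry": 0, "rz": 0, "claw": 20}, {"x": -0.8, "y": 0, "z": 0, "rx": 0, "ry": 0, "rz": 0, "claw": 20}, {"x": -0.8, "y": 0, "z": 0, "rx": 0, "ry": 0, "rz": 0, "claw": 20}, {"x": -0.8, "y": 0, "z": 0, "rx": 0, "ry": 0, "rz": 0, "claw": 20}]'

```text
time_s: 16.8
position: [0.5341, 0.1812, 0.0577]
tcp_rot: [[-0.103, 0.995, 0.0], [0.995, 0.103, 0.0], [0.0, 0.0, -1.0]]
force: [0.0, -0.4, -0.1]
opening: 0.906
grasp_force: 0.0
```

>>> apply_moves --rows '[{"x": 0, "y": 0, "z": -10, "rx": 0, "ry": 0, "rz": 0, "claw": 20}, {"x": 0, "y": 0, "z": -30, "rx": 0, "ry": 0, "rz": 0, "claw": 20}, {"x": 0, "y": 0, "z": -60, "rx": 0, "ry": 0, "rz": 0, "claw": 20}, {"x": -40, "y": 0, "z": -100, "rx": 0, "ry": 0, "rz": 0, "claw": 20}, {"x": -80, "y": 0, "z": -140, "rx": 0, "ry": 0, "rz": 0, "claw": 20}, {"x": -120, "y": 0, "z": -180, "rx": 0, "ry": 0, "rz": 0, "claw": 20}, {"x": -120, "y": 0, "z": -180, "rx": 0, "ry": 0, "rz": 0, "claw": 20}, {"x": -120, "y": 0, "z": -180, "rx": 0, "ry": 0, "rz": 0, "claw": 20}, {"x": -120, "y": 0, "z": -180, "rx": 0, "ry": 0, "rz": 0, "claw": 20}]'

```text
time_s: 17.92
position: [0.545, 0.0627, 0.2362]
tcp_rot: [[-0.104, 0.995, -0.003], [0.995, 0.104, 0.001], [0.001, -0.003, -1.0]]
force: [0.6, -0.4, 0.7]
opening: 0.921
grasp_force: 0.0
```

Run:
```python
from h import *
w=camera_params("wrist");p,d=capture("wrist");q,_=capture("scene")
cv2.imwrite("pics/end.png",np.hstack([cv2.resize(p[0:260,150:420],(400,385)),cv2.resize(q[190:330,250:410],(400,385))])[...,::-1])
hsv=cv2.cvtColor(p,cv2.COLOR_RGB2HSV)
m=(hsv[...,1]<70)&(hsv[...,2]>140)
# knob height by depth: before (w1) vs now
import pickle
def knob(p,d,c):
    h=cv2.cvtColor(p,cv2.COLOR_RGB2HSV);m=((h[...,0]<6)|(h[...,0]>174))&(h[...,1]>190)&(h[...,2]>90);m[200:]=0
    n,l,st,ce=cv2.connectedComponentsWithStats(m.astype(np.uint8));out=[]
    for i in range(1,n):
        if st[i,4]>60:
            v,u=np.nonzero((l==i)&(d>0));r=rays(c,np.c_[u,v]);P=np.array(c["xyz"])+r*d[v,u][:,None];out.append((ce[i].round(),st[i,4],P.mean(0).round(4),np.percentile(P[:,2],95).round(4)))
    return out
print(knob(*pickle.load(open("w1.pkl","rb"))));print(knob(p,d,w));print(read_state()["time_s"])
```

```text
[(array([286.,  33.]), np.int32(476), array([0.5279, 0.2491, 0.0871]), np.float64(0.0886))]
[]
18.025
```

View pics/end.png

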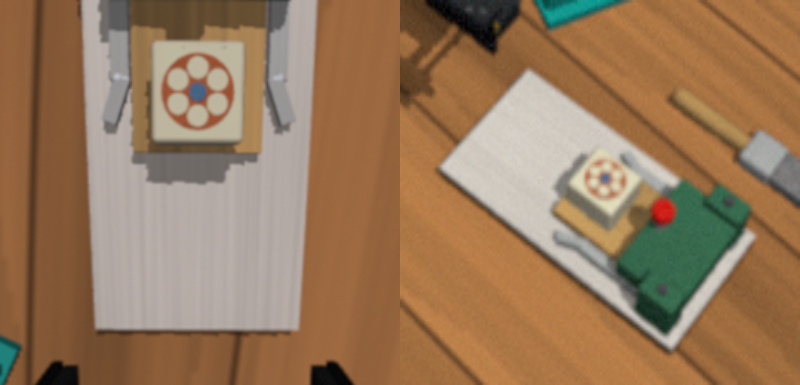

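The mould sits between the rails with its nose under the overhang (block at (197,90) in the left half), and the gripper is clear. Next I check that the knob's height is back to where it was at the start, using the scene view.

Run:
```python
from h import *
c=camera_params("scene");f=np.load("scene0.npz")
for p,d in((f["p"],f["d"]),capture("scene")):
    h=cv2.cvtColor(p,cv2.COLOR_RGB2HSV);m=((h[...,0]<6)|(h[...,0]>172))&(h[...,1]>170)&(h[...,2]>90)
    z=np.zeros_like(m);z[250:285,340:375]=1;v,u=np.nonzero(m&z);print(len(u),u.mean().round(2),v.mean().round(2),d[v,u].mean())
a=np.array([.5279,.2491,.087]);print(proj(c,[a,a+[0,0,.004]]))
```

```text
66 354.95 266.47 1.3260219
67 354.79 266.43 1.3269691
[[354.17331171 265.85310182]
 [354.35362104 265.02218349]]
```

The knob's row changed by 0.04 px, where a raised toe would shift it about 0.8 px. So the toe is down in the groove.

```bash
python3 -c "
from rig import *
print(hand_in())"
```

```text
the job is handed in; nothing more can be done
None
```

The square press mould is home against the end stop with the brass toe down in its groove: I felt the toe drop, met the stop at about 8 N, and confirmed the knob height in the camera view. The mould is released, the other things were left alone, and the job was handed in at about 18 s of the 64 s allowed.

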